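Shut and lock the slide cabinet

ROBOT

A 7-joint arm with a two-finger parallel gripper is mounted at the origin on a cart in front of the work surface, level with it; the furniture and walls round the work are solid. World frame = base frame: x ahead of the robot, y to its left, z up, the work surface at z = 0. Lengths are in m, angles in rad, forces in N, time in s.
With the tool pointing down it reaches from about 0.35 to 0.9 m from the base axis. Payload 19.9 kg.
Tool frame: the origin (TCP) lies at the very end of the fingers, on their centre line; the grasp point (between the pads) lies 19 mm behind it; z points along the fingers, y is the line along which they close (so a half turn about z gives the same grasp; the last joint's range is limited). The gripper opens to 94 mm and grips with 3 to 60 N. Pads are 16 mm wide; open, the fingers measure 119 mm over their backs; the gripper's body (75 mm by 177 mm) begins 78 mm behind the grasp point.
Start: joints at [-1.323, 0.417, -0.01, 1.614, 0.005, 1.111, -0.053], TCP at [0.179, 0.599, 0.205] pointing down, gripper open.
Joint ranges: [-2.81, 2.81], [-0.39, 2.02], [-1.27, 1.25], [0.06, 2.57], [-1.19, 4.33], [0.19, 2], [-2.82, 2.82]. Speed limits (rad/s): [1.89, 1.89, 2.39, 2.39, 3.01, 3.01, 3.01].

INTERFACE

Orientations are given as a unit quaternion [w, x, y, z].
In Python, from cell import observe, grab_frame, camera_params, close_job, boxes_of, masks_of, place_of gives the robot as it stands.
- The arm moves only by the shell command python3 -m creep 'ROWS' [FORCE]. ROWS is JSON, a list of rows, each an object with "slide": the shift along the tool's x, y, z in cm, a list of three; "twist": the turn about the tool's z in rad; "claw": the opening, from -1 (shut) to 1 (fully open). A call has 1 to 12 rows; each row is the pose to reach, as a shift and turn from the pose commanded when the call began, along the tool's axes at that moment; what a row does not reach only later rows make up. A row lasts 1/10 s, in which the tool goes at most 50 mm and 8.59 degrees, less where a joint would pass 70% of its speed; a pose out of reach is approached as far as the arm can. A call with a gripper value outside its range is refused whole. The fingers move at their own pace and stop on an object; FORCE is the grip in N (left out, the last holds). Time passes only in rows, so rows that repeat a pose let the fingers close. It gives the time, the measured TCP pose, the force, the opening and the grip force at its end, in the units of the state.
- observe(): the state, without advancing time (a new reading comes with each control period).
- grab_frame(name): name is "side" or "top" or "wrist"; returns (picture, depth): 480x640x3 uint8, blue, green, red; 480x640 float32, m along the optical axis (not along the pixel's ray), 0 where there is no reading.
- camera_params(name): a dict with "fx", "fy", "cx", "cy" (pixels), "k1" (the pictures are not rectified: a ray, as slopes to the right and down, at radius r is drawn at 1 + k1 r^2 times it, then the intrinsics apply), "cam_to_world" (4x4, takes a point from camera to world coordinates); the wrist camera has in their place "T_tool_cam" (4x4, takes a point from camera to tool coordinates, whose origin is the TCP and whose axes are the flange's). Camera axes: x right, y down, z forward; pixel columns grow to the right and rows downward; lengths in m; the calibration is good to about 2 mm. A picture is of the moment at which its call begins: read the wrist's pose just before it. camera_params takes no time and is no camera call.
- close_job(): hands the job in; it is judged then, once.
Trained networks look in the newest picture that a camera, given by its name, has taken for a name from the list of things; names that differ only in an ending like _2 or _b are one class to them, and where a whole thing is asked for, a point or a joint stands for the part that bears it (a point fixed in the world has none). Each returns a list of dicts, best first, with "score" (0 to 1); they miss things now and then, are a little off and sometimes report something else, mostly with a low value. They report only what shows in the picture. A call takes as long as a camera call.
- boxes_of(camera, thing): "point" ([x, y, z] in m, in the coordinates of the camera as it stood for that picture, good to about 4 mm: the middle of the surface that is visible of it).
- masks_of(camera, thing): "pixels" (480x640 bool, what is visible of it).
- place_of(camera, thing): "point" ([x, y, z] in m, in the coordinates of the camera as it stood for that picture, good to about 4 mm: a listed point, or the origin of a listed thing).
The state is a dict: "t": time; "joints": joint angles; "dq": joint speeds; "tau": joint torques, N m; "position": TCP position; "orientation": TCP orientation; "ft_force": force on the tool from outside, world axes, zero at the start; "moment": the same for the moment, N m; "grip_width": opening from 0.0 (shut) to 1.0 (fully open); "gripper_force": force on a finger pad.
Only numpy, scipy, OpenCV 4.12 (cv2) and the standard library are available. Lean on these libraries where they do the work, as an engineer would, in place of code of your own. Each camera call takes 0.05 s, during which the arm holds its last target. There are 200 camera calls.

TASK

Close up the slide cabinet: push both open drawers fully home with the fingertips, and only when both are shut push the red thumb block of the lock bar to the left (seen from the cabinet's front) as far as it goes. Touch the drawers only from outside, never reaching in among the glass slides, and leave everything else where it is.

Things in the scene. Friction and masses are not known exactly. Their poses are not given: they have to be found in the camera images.
- cabinet: low grey slide cabinet, 150 deep (x) x 240 wide (y) x 70 mm high, fixed; origin: centre of its underside. Its front (x = -75 mm) with two white drawers side by side looks along its own -x, roughly to the robot; +y is left seen from the front. Shut drawers' panels stand 12 mm before it. A lock bar with a red thumb block lies on top near the front; the block's top, at 92 mm, is the highest part
- left_drawer (a joint): the left drawer's slide: 0 = fully home, value in m = how far it stands out along the cabinet's -x (starts 0.040 to 0.068, end stop 0.08). Friction 1.5 N, no spring or latch, stays where left. White front 79 mm wide, centred at cabinet y = +53.5 mm. Inside (not to be touched): the grey inner side of the front and upright glass slides, 41 mm high
- right_drawer (a joint): the right drawer's slide: 0 = fully home, value in m = how far it stands out along the cabinet's -x (starts 0.040 to 0.068, end stop 0.08). Friction 1.5 N, no spring or latch, stays where left. White front 79 mm wide, centred at cabinet y = -53.5 mm. Inside (not to be touched): the grey inner side of the front and upright glass slides, 41 mm high
- left_front (a point): point on the outer face of the left drawer's front, at mid width, 34 mm above the worktop; moves with the drawer, axes as the cabinet's (at x = -87 mm, y = +53.5 mm there when shut). The flat raised panel to push on spans 10 to 50 mm above the worktop; above it a rim set back by 12 mm reaches to 60 mm
- right_front (a point): the same point on the right drawer's front (at x = -87 mm, y = -53.5 mm of the cabinet when shut)
- lock_bar (a joint): lock bar, slides along the cabinet's +y (left): 0 = unlocked (starts 0 to 0.005 m), 0.036 = end stop, locked: its two steel tabs then hang before the drawer fronts. Friction 1.5 N, no spring, stays where left. The tabs (20 mm wide, 56 to 75 mm above the worktop) reach 7 mm out of the front face, less than the drawers' panels; unlocked they hang before the right and the middle post, clear of both drawers
- lock_push (a point): centre of the upright push face of the red thumb block; moves with the bar, axes as the cabinet's. The face looks to cabinet -y (right), is 90 mm long along x and stands 75 to 92 mm above the worktop (this point 84); its other side slopes down, so it cannot be pinched. Right of it the bar's top (75 mm) and cabinet top (70 mm) are free; a 78 mm high keeper stands 55 mm or more away
- packet: small clear packet of cover glasses, 26x40x9, lying on top of the cabinet near its rear edge; sizes in mm; loose; origin at the centre of its underside; to be left alone
- cup: specimen cup with red lid, 67 diameter, 68 high, standing left of the cabinet; sizes in mm; loose; origin at the centre of its underside; to be left alone
- blue_bottle: white bottle with blue cap, 42 diameter, 106 high, standing to the left; sizes in mm; loose; origin at the centre of its underside; to be left alone
- tape: roll of yellow tape lying flat, 68 diameter, 19 high; sizes in mm; loose; origin at the centre of its underside; to be left alone
- pad: small white spiral notepad lying flat, 110x74x13; sizes in mm; loose; origin at the centre of its underside; to be left alone
- dish: round covered petri dish, 60 diameter, 15 high; sizes in mm; loose; origin at the centre of its underside; to be left alone

How it is judged:
On the way:
1. both drawers are fully home while the lock bar is still unlocked (value of joint each of left_drawer, right_drawer below 0.005 m and value of joint lock_bar below 0.015 m), for 0.2 s.
At the end, for the whole second after the job is handed in: Both drawers are home to within 5 mm, the lock bar is pushed left to within 5 mm of its end stop (36 mm), all at rest, and no loose thing is more than 20 mm from where it was (value of joint each of left_drawer, right_drawer below 0.005 m and value of joint lock_bar above 0.031 m and velocity of joint left_drawer between -0.01 and 0.01 m/s and velocity of joint right_drawer between -0.01 and 0.01 m/s and velocity of joint lock_bar between -0.01 and 0.01 m/s and distance of each of packet, cup, blue_bottle, tape, pad, dish from where it was at the start of the episode below 0.02 m); the robot touches nothing.
It fails at once if the lock bar is pushed across while a drawer is still open (bar past 15 mm with a drawer more than 10 mm out) (value of joint lock_bar above 0.015 m and value of joint any of left_drawer, right_drawer above 0.01 m).
It fails at once if the robot reaches into a drawer: touches the slides or the inside of a drawer's front (so a front cannot be pinched) (contact force between any of the arm, the fingers and left_drawer_c6 above 1 N or contact force between any of the arm, the fingers and left_drawer_c7 above 1 N or contact force between any of the arm, the fingers and right_drawer_c6 above 1 N or contact force between any of the arm, the fingers and right_drawer_c7 above 1 N).
It fails at once if a loose thing is lifted, carried or shoved more than 20 mm (distance of any of packet, cup, blue_bottle, tape, pad, dish from where it was at the start of the episode above 0.02 m).
It also fails if it takes over 48 s, if anything falls off the work surface, if the arm or the gripper's body presses on something with over 40 N, if the wrist force passes 120 N, or if a joint passes its speed limit or range.

## Working session

There is one attempt and no reset: what is moved stays moved. The work goes in short steps, Python scripts to look and compute and a shell command to move; the robot and the scene stay as the last step left them, time stands still between calls to the robot, and variables do not carry over. Pictures are saved under pics/ and viewed, at most 10 in all, crops included, and the job is handed in when it is done.

```bash
mkdir -p pics; cat > h.py <<'E'
import numpy as np, cv2
from scipy.spatial.transform import Rotation as R
from cell import *
def Tcam(n):
    p=camera_params(n)
    if n!='wrist': return np.array(p['cam_to_world'])
    s=observe(); q=s['orientation']; T=np.eye(4); T[:3,:3]=R.from_quat([q[1],q[2],q[3],q[0]]).as_matrix(); T[:3,3]=s['position']
    return T@np.array(p['T_tool_cam'])
def w(n,pt,T=None):
    T=Tcam(n) if T is None else T
    return T[:3,:3]@np.array(pt)+T[:3,3]
def cloud(n,d,T=None):
    p=camera_params(n); T=Tcam(n) if T is None else T
    v,u=np.mgrid[:480,:640]; K=np.array([[p['fx'],0,p['cx']],[0,p['fy'],p['cy']],[0,0,1.]])
    a=np.stack([u,v],-1).reshape(-1,1,2).astype(float)
    s=cv2.undistortPoints(a,K,np.array([p['k1'],0,0,0.])).reshape(480,640,2)
    P=np.dstack([s*d[...,None],d]); P=P@T[:3,:3].T+T[:3,3]; P[d==0]=np.nan
    return P
E
python3 - <<'E'
from h import *
np.set_printoptions(precision=4,suppress=True)
s=observe(); print(s['t'],s['position'],s['orientation'])
for n in ['top','side']:
    T=Tcam(n); im,d=grab_frame(n); cv2.imwrite(f'pics/{n}0.png',im); np.save(f'{n}0.npy',d)
    for t in ['cabinet','left_front','right_front','lock_push']+(['packet','cup','blue_bottle','tape','pad','dish'] if n=='top' else []):
        r=place_of(n,t)
        print(n,t,[(round(x['score'],2),w(n,x['point'],T)) for x in r[:2]])
print(observe()['t'])
E
```

```text
0.0 [0.1785 0.5986 0.2048] [-0.      0.1444  0.9895 -0.0006]
top cabinet [(0.85, array([ 0.6236,  0.1003, -0.0021]))]
top left_front [(0.66, array([0.4678, 0.0688, 0.0354]))]
top right_front [(0.83, array([ 0.5361, -0.0119,  0.0321])), (0.16, array([0.6097, 0.0655, 0.0814]))]
top lock_push [(0.61, array([0.6096, 0.0661, 0.0849])), (0.26, array([ 0.5074,  0.4745, -0.0022]))]
top packet [(0.61, array([0.6734, 0.1263, 0.0697])), (0.59, array([0.4075, 0.4932, 0.001 ]))]
top cup [(0.75, array([ 0.5206,  0.2662, -0.0015]))]
top blue_bottle [(0.69, array([ 0.5099,  0.4756, -0.0006]))]
top tape [(0.6, array([0.411 , 0.4933, 0.0003]))]
top pad [(0.78, array([0.5021, 0.5808, 0.0002])), (0.65, array([0.5204, 0.2694, 0.0012]))]
top dish [(0.58, array([0.6053, 0.4973, 0.0061]))]
side cabinet [(0.75, array([ 0.6232,  0.102 , -0.0002]))]
side left_front [(0.97, array([0.4608, 0.0697, 0.03  ]))]
side right_front [(0.8, array([ 0.5391, -0.008 ,  0.033 ]))]
side lock_push [(0.61, array([0.606 , 0.0628, 0.0833]))]
0.8
```

View pics/top0.png

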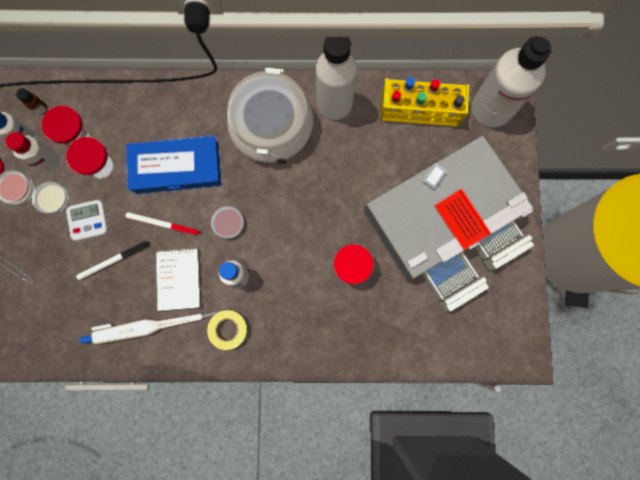

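```bash
python3 - <<'E'
from h import *
np.set_printoptions(precision=4,suppress=True)
d=np.load('top0.npy'); P=cloud('top',d); im=cv2.imread('pics/top0.png')
near=np.hypot(P[...,0]-.62,P[...,1]-.1)<.2
m=near&(abs(P[...,2]-.07)<.003)
x=P[m][:,:2].astype(np.float32); r=cv2.minAreaRect(x*1000); print(r,cv2.boxPoints(r))
# drawer rims z~0.06, front
m=near&(abs(P[...,2]-.06)<.003); q=P[m]; r=cv2.minAreaRect((q[:,:2]*1000).astype(np.float32)); print('rim',r)
mm=masks_of('top','lock_push')
for k in mm[:2]:
    q=P[k['pixels']]; print(k['score'],np.nanmin(q,0),np.nanmax(q,0),k['pixels'].sum())
np.save('m.npy',P)
E
```

```text
((630.9159545898438, 101.67379760742188), (256.6546325683594, 380.0757141113281), 63.480003356933594) [[403.5747  71.7031]
 [743.6583 -98.0046]
 [858.2572 131.6445]
 [518.1736 301.3522]]
rim ((638.5380859375, 89.22993469238281), (283.0494079589844, 357.2375793457031), 69.2647933959961)
0.61 [ 0.526  -0.0639 -0.0029] [0.6518 0.1325 0.0952] 2996
```

The top view shows the cabinet at about (447,207), turned about 30°, with its front facing lower right. Both drawers are open at (460,285) and (505,245), the red block is at (465,220), the packet at (434,177) and the cup at (353,264). Next I'll work out the exact yaw.

```bash
python3 - <<'E'
from h import *
np.set_printoptions(precision=4,suppress=True)
d=np.load('top0.npy'); P=cloud('top',d)
m=((abs(P[...,2]-.072)<.006)&(np.hypot(P[...,0]-.62,P[...,1]-.1)<.17)).astype(np.uint8)
m=cv2.morphologyEx(m,cv2.MORPH_OPEN,np.ones((5,5)))
n,l,st,c=cv2.connectedComponentsWithStats(m); k=1+np.argmax(st[1:,4])
r=cv2.minAreaRect((P[l==k][:,:2]*1000).astype(np.float32)); print(r, st[k])
ang=r[2] if abs(r[2]-32)<15 else r[2]-90
a=np.radians(ang); ctr=np.array(r[0])/1000
Rc=np.array([[np.cos(a),-np.sin(a)],[np.sin(a),np.cos(a)]])
print('yaw',ang)
for q in [(.4645,.069),(.5376,-.010),(.608,.0645),(.6236,.101)]: print(q,(np.array(q)-ctr)@Rc)
s=observe(); q=s['orientation']; M=R.from_quat([q[1],q[2],q[3],q[0]]).as_matrix(); print(M, 'tool x yaw',np.degrees(np.arctan2(M[1,0],M[0,0])))
# block and rims in cabinet frame
C=(P[...,:2]-ctr)@Rc
for nm,lo,hi,box in [('block',.086,.097,(-.08,.05,-.1,.1)),('Lrim',.045,.064,(-.19,-.1,.02,.09)),('Rrim',.045,.064,(-.19,-.1,-.09,-.02))]:
    mm=(P[...,2]>lo)&(P[...,2]<hi)&(C[...,0]>box[0])&(C[...,0]<box[1])&(C[...,1]>box[2])&(C[...,1]<box[3])
    print(nm,mm.sum(),np.percentile(C[mm],[2,50,98],axis=0).ravel() if mm.sum() else '')
E
```

```text
((621.216796875, 104.4515380859375), (157.7738494873047, 241.27584838867188), 30.846378326416016) [ 368  137  163  140 9573]
yaw 30.846378326416016
(0.4645, 0.069) [-0.1527  0.0499]
(0.5376, -0.01) [-0.1305 -0.0554]
(0.608, 0.0645) [-0.0318 -0.0275]
(0.6236, 0.101) [ 0.0003 -0.0042]
[[-0.9583  0.2858  0.    ]
 [ 0.2858  0.9583 -0.0001]
 [-0.     -0.0001 -1.    ]] tool x yaw 163.39551555697733
block 756 [-0.0737 -0.0269 -0.0317 -0.0161  0.012  -0.0006]
Lrim 560 [-0.1515  0.0218 -0.1396  0.0552 -0.1291  0.0889]
Rrim 542 [-0.1299 -0.0881 -0.1183 -0.0546 -0.1077 -0.0211]
```

View pics/side0.png

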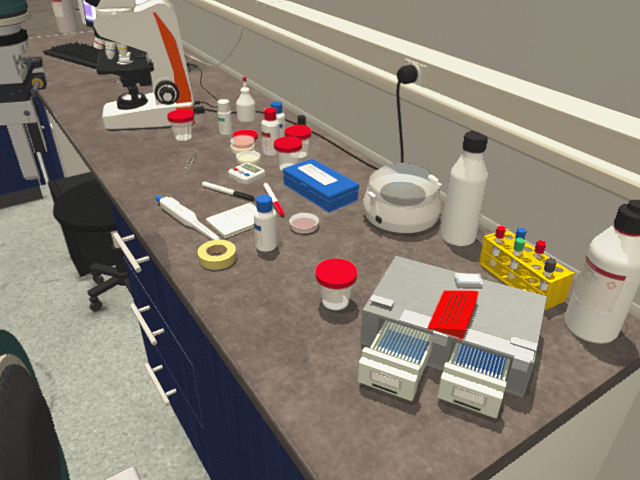

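The side view agrees: both drawers are out at (395,360) and (475,375), and nothing stands in front of them. First move: shut the fingers, turn to line up with the cabinet, and go above the spot in front of the left drawer.

```bash
python3 -m creep '[{"slide":[-3,-4,0],"twist":0.15,"claw":-1},{"slide":[-6,-8,0],"twist":0.3,"claw":-1},{"slide":[-9,-12,0],"twist":0.45,"claw":-1},{"slide":[-12,-15,0],"twist":0.6,"claw":-1},{"slide":[-15,-18,0],"twist":0.74,"claw":-1},{"slide":[-18,-22,0],"twist":0.744,"claw":-1},{"slide":[-21,-25,0],"twist":0.744,"claw":-1},{"slide":[-25,-29,0],"twist":0.744,"claw":-1},{"slide":[-28,-33,0],"twist":0.744,"claw":-1},{"slide":[-32,-38,0],"twist":0.744,"claw":-1},{"slide":[-36,-42,0],"twist":0.744,"claw":-1},{"slide":[-39.1,-46.3,0],"twist":0.744,"claw":-1}]' 40
cat > c.py <<'E'
from h import *
np.set_printoptions(precision=4,suppress=True)
C0=np.array([.624,.103]); a=np.radians(30.85); Rc=np.array([[np.cos(a),-np.sin(a)],[np.sin(a),np.cos(a)]])
def cab(p): return np.r_[(np.array(p)[:2]-C0)@Rc,p[2]]
def rep():
    s=observe(); q=s['orientation']; M=R.from_quat([q[1],q[2],q[3],q[0]]).as_matrix()
    print('t',s['t'],'cab',cab(s['position']),'toolx yaw',np.degrees(np.arctan2(M[1,0],M[0,0])),'tz',M[:,2],'F',s['ft_force'],s['grip_width'])
if __name__=='__main__': rep()
E
python3 c.py
```

```text
t: 2.05
position: [0.4106, 0.0694, 0.2059]
orientation: [0.0, 0.494, 0.869, 0.001]
ft_force: [0.9, 1.4, -0.4]
grip_width: 0.021
gripper_force: 0.0
t 2.05 cab [-0.2004  0.0806  0.2059] toolx yaw 120.78453713323086 tz [ 0.0011  0.0007 -1.    ] F [ 0.8572  1.3873 -0.3737] 0.0214067706403531
```

```bash
python3 -m creep '[{"slide":[0,0,0],"twist":0,"claw":-1},{"slide":[0,0,0],"twist":0,"claw":-1},{"slide":[0,0,0],"twist":0,"claw":-1}]' >/dev/null; python3 - <<'E'
from c import *
rep(); T=Tcam('wrist'); im,d=grab_frame('wrist'); cv2.imwrite('pics/w0.png',im); print('cam',T[:3,3])
for t in ['left_front','right_front','lock_push','cabinet']:
    print(t,[(round(x['score'],2),cab(w('wrist',x['point'],T))) for x in place_of('wrist',t)[:2]])
E
```

```text
t 2.35 cab [-0.1999  0.0833  0.2055] toolx yaw 120.83180100481049 tz [-0.0001  0.0001 -1.    ] F [-0.338   0.1251 -0.5747] 0.00538739956848714
cam [0.3723 0.1313 0.3854]
left_front [(0.56, array([-0.157 ,  0.0577,  0.0363])), (0.32, array([-0.0314, -0.0282,  0.086 ]))]
right_front []
lock_push [(0.78, array([-0.0357, -0.0251,  0.0839]))]
cabinet [(0.58, array([-0.0026,  0.0067, -0.0017]))]
```

View pics/w0.png

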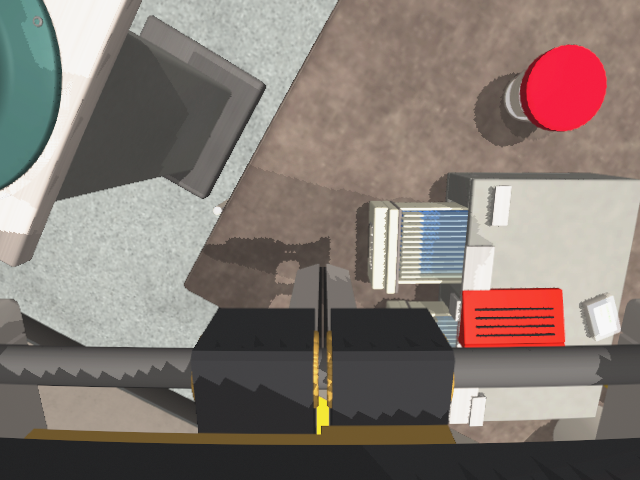

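The wrist view shows the left drawer at (420,245), well lined up with the image axes, and the closed fingers at (322,270) in front of it. The commanded pose stopped 3 cm short in y, so I'll fix that, go down and push.

```bash
python3 -m creep '[{"slide":[-3,0,4],"twist":0,"claw":-1},{"slide":[-3,0,8],"twist":0,"claw":-1},{"slide":[-3,0,12],"twist":0,"claw":-1},{"slide":[-3,0,16],"twist":0,"claw":-1},{"slide":[-3,0,17.5],"twist":0,"claw":-1},{"slide":[-3,0,17.5],"twist":0,"claw":-1},{"slide":[-3,0,17.5],"twist":0,"claw":-1}]' >/dev/null; python3 c.py
python3 -m creep '[{"slide":[0,1,0],"twist":0,"claw":-1},{"slide":[0,2,0],"twist":0,"claw":-1},{"slide":[0,3,0],"twist":0,"claw":-1},{"slide":[0,4,0],"twist":0,"claw":-1},{"slide":[0,5,0],"twist":0,"claw":-1},{"slide":[0,6,0],"twist":0,"claw":-1},{"slide":[0,7,0],"twist":0,"claw":-1},{"slide":[0,8,0],"twist":0,"claw":-1},{"slide":[0,8.5,0],"twist":0,"claw":-1},{"slide":[0,9,0],"twist":0,"claw":-1},{"slide":[0,9,0],"twist":0,"claw":-1}]' >/dev/null; python3 c.py
```

```text
t 3.3 cab [-0.1999  0.0525  0.031 ] toolx yaw 120.77486004058645 tz [ 0.     -0.0002 -1.    ] F [-0.5449 -1.0878  2.0696] 0.002876165842015544
t 4.4 cab [-0.1095  0.0523  0.0305] toolx yaw 120.77985544827504 tz [ 0.0006 -0.0001 -1.    ] F [-0.4933  1.0879 -0.3267] 0.0053434246897858615
```

```bash
for i in 1; do python3 -m creep '[{"slide":[0,0.3,0],"twist":0,"claw":-1},{"slide":[0,0.6,0],"twist":0,"claw":-1},{"slide":[0,0.6,0],"twist":0,"claw":-1}]' >/dev/null; python3 c.py
python3 -m creep '[{"slide":[0,0.2,0],"twist":0,"claw":-1},{"slide":[0,0.3,0],"twist":0,"claw":-1},{"slide":[0,0.3,0],"twist":0,"claw":-1}]' >/dev/null; python3 c.py
python3 -m creep '[{"slide":[0,0.2,0],"twist":0,"claw":-1},{"slide":[0,0.2,0],"twist":0,"claw":-1}]' >/dev/null; python3 c.py; done
python3 - <<'E'
from c import *
T=Tcam('wrist'); im,d=grab_frame('wrist'); cv2.imwrite('pics/w1.png',im[120:480,250:])
for t in ['left_front']: print(t,[(round(x['score'],2),cab(w('wrist',x['point'],T))) for x in place_of('wrist',t)[:2]])
E
```

```text
t 4.7 cab [-0.1038  0.0523  0.0305] toolx yaw 120.76994538372904 tz [ 0.0003 -0.0001 -1.    ] F [ 0.025  -0.8093  0.0127] 0.009473147352560064
t 5.0 cab [-0.1009  0.0523  0.0305] toolx yaw 120.76825584086 tz [ 0.0003 -0.     -1.    ] F [-0.0398 -0.1592 -0.4566] 0.0015798910525605888
t 5.2 cab [-0.0989  0.0523  0.0305] toolx yaw 120.77235257589075 tz [ 0.0003 -0.0001 -1.    ] F [ 0.5484  0.6467 -0.0381] 0.005718646955616594
left_front [(0.88, array([-0.09  ,  0.057 ,  0.0359]))]
```

View pics/w1.png

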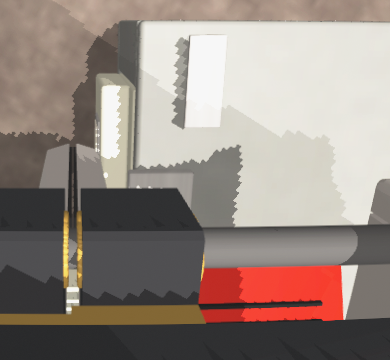

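The crop shows the left front at (112,110) almost up against the cabinet, but there is no end-stop force yet. I'll keep going in small steps.

```bash
python3 -m creep '[{"slide":[0,0.2,0],"twist":0,"claw":-1},{"slide":[0,0.2,0],"twist":0,"claw":-1}]' >/dev/null; python3 c.py
python3 -m creep '[{"slide":[0,0.2,0],"twist":0,"claw":-1},{"slide":[0,0.2,0],"twist":0,"claw":-1}]' >/dev/null; python3 c.py
python3 -m creep '[{"slide":[0,0.2,0],"twist":0,"claw":-1},{"slide":[0,0.2,0],"twist":0,"claw":-1}]' >/dev/null; python3 c.py
```

```text
t 5.5 cab [-0.0985  0.0524  0.0302] toolx yaw 120.74509888362847 tz [-0.0027 -0.0007 -1.    ] F [-8.1811 -4.2772  7.8884] 0.004427841445633099
t 5.7 cab [-0.0984  0.0524  0.03  ] toolx yaw 120.70769300259049 tz [-0.006  -0.0016 -1.    ] F [-18.9326  -9.6441  17.2634] 0.005018740987992646
t 5.9 cab [-0.0984  0.0524  0.0297] toolx yaw 120.67215414692173 tz [-0.0094 -0.0025 -1.    ] F [-30.1945 -15.219   26.7242] 0.001762162457555194
```

Firm stop at −0.0984, so the left drawer is home. Next: back off, shift to the right drawer and push it the same way.

```bash
python3 -m creep '[{"slide":[0,-1,0],"twist":0,"claw":-1},{"slide":[0,-3,0],"twist":0,"claw":-1},{"slide":[0,-5,0],"twist":0,"claw":-1},{"slide":[0,-7.4,0],"twist":0,"claw":-1},{"slide":[0,-7.4,0],"twist":0,"claw":-1},{"slide":[-3,-7.4,0],"twist":0,"claw":-1},{"slide":[-6,-7.4,0],"twist":0,"claw":-1},{"slide":[-9,-7.4,0],"twist":0,"claw":-1},{"slide":[-10.6,-7.4,0],"twist":0,"claw":-1},{"slide":[-10.6,-7.4,0],"twist":0,"claw":-1},{"slide":[-10.6,-7.4,0],"twist":0,"claw":-1}]' >/dev/null; python3 c.py
python3 -m creep '[{"slide":[0,1,0],"twist":0,"claw":-1},{"slide":[0,2,0],"twist":0,"claw":-1},{"slide":[0,3,0],"twist":0,"claw":-1},{"slide":[0,4,0],"twist":0,"claw":-1},{"slide":[0,5,0],"twist":0,"claw":-1},{"slide":[0,5.5,0],"twist":0,"claw":-1},{"slide":[0,5.8,0],"twist":0,"claw":-1},{"slide":[0,5.8,0],"twist":0,"claw":-1}]' >/dev/null; python3 c.py
```

```text
t 7.0 cab [-0.167  -0.0532  0.0304] toolx yaw 120.76124940113135 tz [-0.0001  0.0001 -1.    ] F [-0.1439 -0.2434 -0.9829] 0.005791374062715516
t 7.8 cab [-0.1089 -0.0538  0.0305] toolx yaw 120.77762669536403 tz [ 0.0005 -0.0002 -1.    ] F [-0.1894  0.0027 -0.8273] 0.00751912980928889
```

```bash
python3 -m creep '[{"slide":[0,0.3,0],"twist":0,"claw":-1},{"slide":[0,0.6,0],"twist":0,"claw":-1},{"slide":[0,0.8,0],"twist":0,"claw":-1},{"slide":[0,0.9,0],"twist":0,"claw":-1},{"slide":[0,0.9,0],"twist":0,"claw":-1}]' >/dev/null; python3 c.py
python3 -m creep '[{"slide":[0,0.2,0],"twist":0,"claw":-1},{"slide":[0,0.4,0],"twist":0,"claw":-1},{"slide":[0,0.4,0],"twist":0,"claw":-1}]' >/dev/null; python3 c.py
```

```text
t 8.3 cab [-0.1001 -0.0537  0.0305] toolx yaw 120.76851758707386 tz [ 0.0003 -0.0001 -1.    ] F [-0.4805 -0.3956 -0.9565] 0.005471415167849825
t 8.6 cab [-0.0979 -0.0537  0.0303] toolx yaw 120.72501261009266 tz [-0.003  -0.0007 -1.    ] F [-10.4445  -5.2659  10.398 ] 0.006848354854443675
```

Right drawer is home too, with a firm stop at −0.0979. Next: back off, rise, move above the bar on the right of the block and look.

```bash
python3 -m creep '[{"slide":[0,-1,0],"twist":0,"claw":-1},{"slide":[0,-3,0],"twist":0,"claw":-1},{"slide":[0,-3,-4],"twist":0,"claw":-1},{"slide":[0,-3,-8],"twist":0,"claw":-1},{"slide":[0,-3,-10.5],"twist":0,"claw":-1},{"slide":[0,-3,-10.5],"twist":0,"claw":-1},{"slide":[0,0,-10.5],"twist":0,"claw":-1},{"slide":[0,3,-10.5],"twist":0,"claw":-1},{"slide":[0,6.6,-10.5],"twist":0,"claw":-1},{"slide":[0,6.6,-10.5],"twist":0,"claw":-1},{"slide":[0,6.6,-10.5],"twist":0,"claw":-1}]' >/dev/null; python3 c.py
python3 - <<'E'
from c import *
T=Tcam('wrist'); im,d=grab_frame('wrist'); cv2.imwrite('pics/w2.png',im)
print([(round(x['score'],2),cab(w('wrist',x['point'],T))) for x in place_of('wrist','lock_push')[:2]])
mm=masks_of('wrist','lock_push')
P=cloud('wrist',d,T)
if mm:
    q=P[mm[0]['pixels']]; q=np.array([cab(p) for p in q if abs(p[2]-.091)<.004]); print(len(q), np.percentile(q,[2,98],axis=0) if len(q) else '')
T=Tcam('side'); im,d=grab_frame('side'); cv2.imwrite('pics/s2.png',cv2.resize(im[210:450,320:600],None,fx=2,fy=2))
for t in ['left_front','right_front','lock_push']: print(t,[(round(x['score'],2),cab(w('side',x['point'],T))) for x in place_of('side',t)[:1]])
E
```

```text
t 9.7 cab [-0.0305 -0.0535  0.1343] toolx yaw 120.79739893121732 tz [-0.0011 -0.0005 -1.    ] F [ 0.7565 -0.2841  0.2276] 0.005812807294276997
[(0.63, array([-0.0353, -0.0253,  0.0851]))]
5910 [[-0.0765 -0.0238  0.0872]
 [ 0.0093 -0.0008  0.0936]]
left_front [(0.68, array([-0.09  ,  0.0548,  0.0303]))]
right_front [(0.84, array([-0.0848, -0.0518,  0.0357]))]
lock_push [(0.74, array([-0.0346, -0.0255,  0.0837]))]
```

View pics/w2.png

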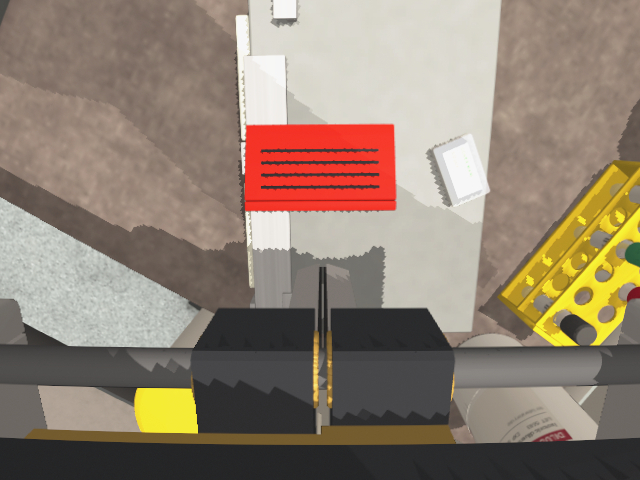

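View pics/s2.png

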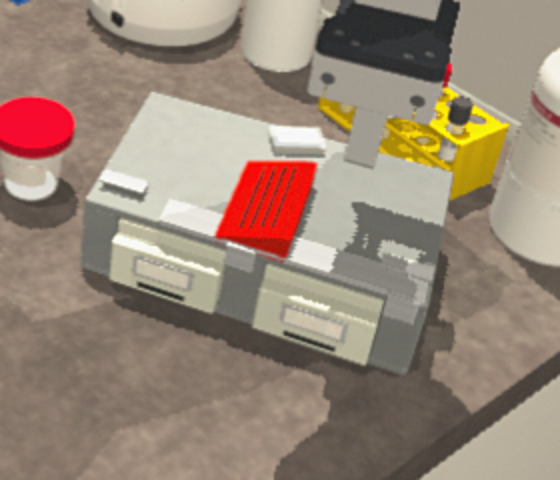

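Both pictures show the drawers shut: side fronts at (165,270) and (315,310), flush with each other. The red block's right face is clear at (320,205) in the wrist view, with the fingers to its right and about 2 cm of gap. Next: lower and push left.

```bash
python3 -m creep '[{"slide":[0,-1,2],"twist":0,"claw":-1},{"slide":[0,-1,4],"twist":0,"claw":-1},{"slide":[0,-1,5],"twist":0,"claw":-1},{"slide":[0,-1,5.3],"twist":0,"claw":-1},{"slide":[0,-1,5.3],"twist":0,"claw":-1}]' >/dev/null; python3 c.py
python3 -m creep '[{"slide":[0.8,0,0],"twist":0,"claw":-1},{"slide":[1.6,0,0],"twist":0,"claw":-1},{"slide":[2.4,0,0],"twist":0,"claw":-1},{"slide":[3.2,0,0],"twist":0,"claw":-1},{"slide":[4,0,0],"twist":0,"claw":-1},{"slide":[4.5,0,0],"twist":0,"claw":-1},{"slide":[4.8,0,0],"twist":0,"claw":-1},{"slide":[4.8,0,0],"twist":0,"claw":-1}]' >/dev/null; python3 c.py
```

```text
t 10.55 cab [-0.0401 -0.0538  0.0826] toolx yaw 120.76914577829766 tz [ 0.     -0.0002 -1.    ] F [0.5673 0.3202 0.5066] 0.006621072855569891
t 11.35 cab [-0.0401 -0.0051  0.0824] toolx yaw 120.80138351289688 tz [-0.0003  0.0002 -1.    ] F [ 0.3358 -0.2903 -0.3288] 0.0051528465672962985
```

```bash
python3 -m creep '[{"slide":[0.2,0,0],"twist":0,"claw":-1},{"slide":[0.3,0,0],"twist":0,"claw":-1},{"slide":[0.3,0,0],"twist":0,"claw":-1}]' >/dev/null; python3 c.py
python3 -m creep '[{"slide":[0.2,0,0],"twist":0,"claw":-1},{"slide":[0.3,0,0],"twist":0,"claw":-1},{"slide":[0.3,0,0],"twist":0,"claw":-1}]' >/dev/null; python3 c.py
python3 -m creep '[{"slide":[0.2,0,0],"twist":0,"claw":-1},{"slide":[0.3,0,0],"twist":0,"claw":-1},{"slide":[0.3,0,0],"twist":0,"claw":-1}]' >/dev/null; python3 c.py
```

```text
t 11.65 cab [-0.0403 -0.0028  0.0824] toolx yaw 120.75615848017951 tz [-0.0002 -0.0002 -1.    ] F [-0.021  -0.8592  0.7609] 0.008856648045217729
t 11.95 cab [-0.0404 -0.0016  0.0825] toolx yaw 120.69129260331715 tz [ 0.0018 -0.0021 -1.    ] F [ 6.4549 -8.3197 -5.2239] 0.005278802685891889
t 12.25 cab [-0.0404 -0.0012  0.0827] toolx yaw 120.59173014775534 tz [ 0.0046 -0.0046 -1.    ] F [ 17.2292 -19.0726 -12.9132] 0.006711225954302468
```

The bar is at its firm stop. I'll back off to the right, rise and check.

```bash
python3 -m creep '[{"slide":[-1,0,0],"twist":0,"claw":-1},{"slide":[-3,0,0],"twist":0,"claw":-1},{"slide":[-3,0,-4],"twist":0,"claw":-1},{"slide":[-3,0,-8],"twist":0,"claw":-1},{"slide":[-3,0,-11],"twist":0,"claw":-1},{"slide":[-3,0,-11],"twist":0,"claw":-1},{"slide":[-3,0,-11],"twist":0,"claw":-1}]' >/dev/null; python3 c.py
python3 - <<'E'
from c import *
for n in ['side','wrist']:
    T=Tcam(n); im,d=grab_frame(n)
    if n=='side': cv2.imwrite('pics/s3.png',cv2.resize(im[210:450,320:600],None,fx=2,fy=2))
    for t in ['left_front','right_front','lock_push']: print(t,[(round(x['score'],2),cab(w(n,x['point'],T))) for x in place_of(n,t)[:1]])
E
```

```text
t 12.95 cab [-0.0401 -0.0264  0.1926] toolx yaw 120.78924825100823 tz [ 0.0005  0.0007 -1.    ] F [-0.735   0.2427 -0.2894] 0.006557590344778908
left_front [(0.89, array([-0.0892,  0.0548,  0.0293]))]
right_front [(0.78, array([-0.0859, -0.0514,  0.0342]))]
lock_push [(0.62, array([-0.0364,  0.0069,  0.0819]))]
left_front [(0.77, array([-0.0882,  0.0595,  0.0353]))]
right_front [(0.69, array([-0.086 , -0.0515,  0.0354]))]
lock_push [(0.61, array([-0.0361,  0.0056,  0.0846]))]
```

View pics/s3.png

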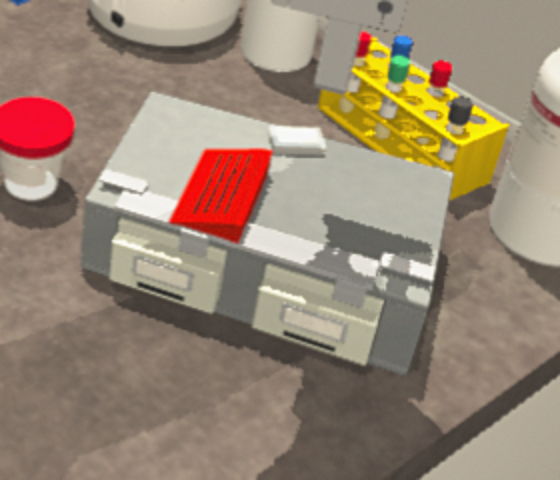

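The view shows both drawers shut, with the tabs at (192,245) and (350,290) hanging before the fronts. The block has moved left, and the packet and cup have not moved.

```bash
python3 -c "from cell import close_job; print(close_job())"
```

```text
the job is handed in; nothing more can be done
None
```

I pushed both drawers home, then pushed the lock bar left to its end stop, and handed the job in about 13 s into the 48 s; the packet and cup were still in place, but I didn't re-check the other loose things at the end.

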